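Hang the dipping pail and index the drip stand three clicks

TASK

Hang the small steel dipping pail by its wire handle on the hook of the drip stand and let go of it. Then grip the black bar knob on top of the stand, turn it clockwise (seen from above) by exactly three clicks without running past the third stop, and finish while still gripping the knob there, holding it still so that I can pin it, with the pail hanging free. Leave the pale cup near the pail and the two small pots behind the stand where they are.

Things in the scene. Friction and masses are not known exactly. Their poses are not given: they have to be found in the camera images.
- pail: Loose steel dipping pail, 0.1-0.2 kg: cup 66 mm across, 50 mm tall; stiff dark 6 mm wire handle arching over it in its y-z plane (legs at y=+-31 mm, peak in the middle), 65 mm clear above the rim. On the peak stands a wooden grip 24 (x) by 14 (y) mm, 118 to 156 mm above the foot: pinch it along y. Origin: centre of underside, z up; a half turn about z looks the same.
- bail_peak (a point): The middle of the pail's wire handle, on the underside of the wire (115 mm above the foot): the point that rests in the hook.
- drip_stand: Fixed drip stand: blue foot 140 mm across, post, aluminium dividing plate 92 mm across, 120 to 128 mm above the bench; above it turns a spindle with the hook bar and the knob. Origin: on the spindle axis at bench height, z up; at the start the hook bar points along the stand's +x.
- hook_bar: Turning steel hook bar, 8 mm thick, level, top 172 mm above the bench; a dip (the seat) 126 mm from the axis, then an upturned tip at 153 mm, top 186 mm high. +x points outward along it, z up; origin on the axis, 128 mm high. The wire handle, square to the bar, goes over the tip from outside and down into the seat. About 2 N sideways at the seat overcomes the detent.
- hook_seat (a point): Top surface of the bar in the middle of the seat, 126 mm from the axis, 164 mm above the bench.
- knob: Black bar knob on top of the spindle: upright bar 46 mm long (x, the way the hook bar points; white mark at that end), 16 mm thick (y), 186 to 222 mm above the bench: pinch it across its thickness. Below it is a 48 mm disc, top at 186 mm. Turns with the hook bar. Origin on the spindle axis, 180 mm above the bench, z up.
- knob_grip (a point): Point on the spindle axis inside the bar knob, 210 mm above the bench: the middle of the grip.
- indexer (a joint): Angle of spindle, knob and hook bar (rad): 0 at the start, growing clockwise seen from above. Detent stops 0.393 rad (22.5 degrees) apart: 0, 0.393, 0.785, 1.178 (third click), 1.571; end stops just behind 0 and at 1.73. Between stops it resists with up to about 0.3 N m until half way, then pulls into the next stop.
- white_cup: Pale whitish-grey cup without a handle, standing in the open on the right near the pail, 72 mm across, 98 mm tall, loose. Bystander. Origin: centre of its underside.
- stone_pot: Grey-brown round pot standing alone behind the drip stand (a twin further back is fixed decor), 64 mm across, 59 mm tall, loose. Bystander. Origin: centre of its underside.
- glaze_pot: Orange-red glaze pot with white lid standing alone behind the drip stand, 53 mm across, 61 mm tall, loose. Bystander. Origin: centre of its underside.
Things that resemble listed ones, but are neither listed nor needed, are in the scene too. There is more than one size of the pail; the job needs the smallest.

How it is judged:
On the way, in this order (a step that is already met when the one before it is completed fails the run):
1. the pail hangs by its wire handle in the hook's seat, let go of, with the knob still at its first stop (distance between bail_peak and hook_seat below 0.016 m and contact force between pail and hook_bar above 0.4 N and height (world z) of pail above 0.035 m and angle between pail's own z axis and vertical below 0.3 rad and contact force between pail and the arm below 0.1 N and contact force between pail and the fingers below 0.1 N and value of joint indexer below 0.15 rad), for 0.3 s.
2. the knob, in the fingers, is turned to the first click (value of joint indexer between 0.28 and 0.55 rad and contact force between the fingers and knob above 0.5 N).
3. the knob, in the fingers, is turned to the second click (value of joint indexer between 0.67 and 0.95 rad and contact force between the fingers and knob above 0.5 N).
At the end, for the whole second after the job is handed in: The knob is held in the fingers (more than 1 N) and is still, at the third stop (within 0.1 rad); the pail, touched by no part of the robot, hangs upright (within 0.3 rad) and quietly (under 0.1 m/s) on the hook bar alone, the middle of its wire handle within 16 mm of the seat (distance between bail_peak and hook_seat below 0.016 m and contact force between pail and hook_bar above 0.4 N and height (world z) of pail above 0.035 m and angle between pail's own z axis and vertical below 0.3 rad and contact force between pail and the arm below 0.1 N and contact force between pail and the fingers below 0.1 N and value of joint indexer between 1.078 and 1.278 rad and velocity of joint indexer between -0.1 and 0.1 rad/s and contact force between the fingers and knob above 1 N and linear speed of pail below 0.1 m/s); the arm keeps its last pose, push and grip.
It fails at once if the knob runs past the third stop, nearly half way to the fourth (value of joint indexer above 1.348 rad).
It fails at once if the cup or one of the pots is shifted by more than 30 mm or tipped over (distance of any of white_cup, stone_pot, glaze_pot from where it was at the start of the episode above 0.03 m or angle between any of white_cup, stone_pot, glaze_pot's own z axis and vertical above 0.5 rad).
It also fails if it takes over 69 s, if anything falls off the work surface, if the arm or the gripper's body presses on something with over 40 N, if the wrist force passes 120 N, or if a joint passes its speed limit or range.

ROBOT

A 6-joint arm with a two-finger parallel gripper is mounted at the origin on a cart in front of the work surface, level with it; the furniture and walls round the work are solid. World frame = base frame: x ahead of the robot, y to its left, z up, the work surface at z = 0. Lengths are in m, angles in rad, forces in N, time in s.
With the tool pointing down it reaches from about 0.35 to 0.925 m from the base axis. Payload 6.4 kg.
Tool frame: the origin (TCP) lies at the very end of the fingers, on their centre line; the grasp point (between the pads) lies 19 mm behind it; z points along the fingers, y is the direction in which the jaws open and shut (so a half turn about z gives the same grasp; the last joint's range is limited). The gripper opens to 94 mm and grips with 3 to 60 N. Pads are 16 mm wide; open, the fingers measure 119 mm over their backs; the gripper's body (75 mm by 177 mm) begins 78 mm behind the grasp point.
Start: joints at [1.082, 0.245, 1.558, -0, 1.339, -0.174], TCP at [0.201, 0.618, 0.205] pointing down, gripper open.
Joint ranges: [-3.13, 3.13], [-1.02, 2.26], [0.13, 2.54], [-0.95, 4.09], [0.21, 2.88], [-2.74, 2.74]. Speed limits (rad/s): [2.57, 2.57, 3.14, 3.14, 3.14, 3.14].

INTERFACE

Orientations are given as a 3x3 rotation matrix whose columns are the frame's x, y, z axes.
In Python, from plant import ctrl gives the robot as it stands. The module is installed in compiled form; this text tells all that it offers.
- The arm moves only by the shell command python3 -m creep 'ROWS' [FORCE]. ROWS is JSON, one flat list of numbers, 7 for each row, row after row: the shift along the tool's x, y, z in m, then the turn, a rotation vector about the tool's x, y, z in degrees, then the closure, from 0 (fully open) to 1 (shut). A call has 1 to 20 rows; each row is the pose to reach, as a shift and turn from the pose measured when the call began, along the tool's axes at that moment; what a row does not reach only later rows make up. A row lasts 1/10 s, in which the tool goes at most 50 mm and 8.59 degrees, less where a joint would pass 70% of its speed; a pose out of reach is approached as far as the arm can. A call with a gripper value outside its range is refused whole. The fingers move at their own pace and stop on an object; FORCE is the grip in N (left out, the last holds). Time passes only in rows, so rows that repeat a pose let the fingers close. It gives the time, the measured TCP pose, the force and the opening at its end, in the units of the state.
- ctrl.state(): the state, without advancing time (a new reading comes with each control period).
- ctrl.read_camera(name): name is "side" or "top" or "wrist"; returns the picture (400x640x3 uint8, red, green, blue); there is no depth.
- ctrl.camera_params(name): a dict with "vfov" (degrees; the focal length in pixels is half the picture's height over the tangent of half this angle, whatever the lens; pixels are square), "cx", "cy" (the principal point, pixels), "k1" (the pictures are not rectified: a ray, as slopes to the right and down, at radius r is drawn at 1 + k1 r^2 times it, then the intrinsics apply), "R" (3x3) and "t" (3): a world point X has camera coordinates R X + t. Camera axes: x right, y down, z forward; pixel columns grow to the right and rows downward; lengths in m; the calibration is good to about 2 mm. A picture is of the moment at which its call begins: read the wrist's pose just before it. camera_params takes no time and is no camera call; for the wrist camera it gives the pose at the moment of the call.
- ctrl.job_done(): hands the job in, once; it reports no verdict.
The state is a dict: "time": time; "joint_pos": joint angles; "joint_vel": joint speeds; "joint_efforts": joint torques, N m; "tool_pos": TCP position; "eef_rot": TCP orientation; "wrist_force": force on the tool from outside, world axes, zero at the start; "torque": the same for the moment, N m; "grip_width": finger opening in m.
Only numpy, scipy, OpenCV 4.12 (cv2) and the standard library are available. Lean on these libraries where they do the work, as an engineer would, in place of code of your own. Each camera call takes 0.05 s, during which the arm holds its last target. There are 200 camera calls.

## Working session

There is one attempt and no reset: what is moved stays moved. The work goes in short steps, Python scripts to look and compute and a shell command to move; the robot and the scene stay as the last step left them, time stands still between calls to the robot, and variables do not carry over. Pictures are saved under pics/ and viewed, about 8 in all and at most 12, crops included, and the job is handed in when it is done.

```bash
mkdir -p pics; cat > h.py <<'E'
import numpy as np, cv2
from plant import ctrl
def K(n):
    p=ctrl.camera_params(n); f=200/np.tan(np.radians(p['vfov']/2)); return p,f
def ray(p,u,v):
    f=200/np.tan(np.radians(p['vfov']/2))
    M=np.array([[f,0,p['cx']],[0,f,p['cy']],[0,0,1.]])
    # radial k1 model: distorted = undist*(1+k1 r^2)
    q=cv2.undistortPoints(np.array([[[u,v]]],float),M,np.array([p['k1'],0,0,0.]),).ravel()
    R=np.array(p['R']);t=np.array(p['t'])
    d=R.T@np.array([q[0],q[1],1]); return -R.T@t, d/np.linalg.norm(d)
def onz(p,u,v,z):
    c,d=ray(p,u,v); return c+d*(z-c[2])/d[2]
def tri(rs):
    A=sum(np.eye(3)-np.outer(d,d) for c,d in rs); b=sum((np.eye(3)-np.outer(d,d))@c for c,d in rs)
    X=np.linalg.solve(A,b); return X,[np.linalg.norm((np.eye(3)-np.outer(d,d))@(X-c)) for c,d in rs]
def proj(p,X):
    f=200/np.tan(np.radians(p['vfov']/2)); x=np.array(p['R'])@X+np.array(p['t']); a=x[:2]/x[2]; a=a*(1+p['k1']*(a@a))
    return np.array([f*a[0]+p['cx'],f*a[1]+p['cy']])
def snap(n,f):
    im=ctrl.read_camera(n); cv2.imwrite('pics/'+f,im[:,:,::-1]); return im
E
python3 - <<'E'
from h import *
for n in('top','side'):
    snap(n,n+'0.png'); p=ctrl.camera_params(n); print(n,p['vfov'],p['k1'],p['cx'],p['cy'],-np.array(p['R']).T@p['t'],np.array(p['R'])[2])
s=ctrl.state(); print(s['time'],s['tool_pos'],np.round(s['eef_rot'],3),s['grip_width'])
E
```

```text
top 56.19158167159336 -0.01704119021311018 320.6764280985171 192.5172093357998 [ 0.38656445 -0.13042254  1.23634737] [ 0.15417834  0.02471059 -0.98773399]
side 53.87538363294214 -0.08531074054538391 315.1629765709933 201.80370516260058 [ 0.50882934 -0.99855298  0.73096768] [ 0.07642911  0.83366057 -0.5469631 ]
0.1 [0.20100431 0.6175996  0.20450351] [[-0.951  0.31  -0.001]
 [ 0.31   0.951 -0.001]
 [ 0.    -0.002 -1.   ]] 0.09375784279414179
```

View pics/top0.png

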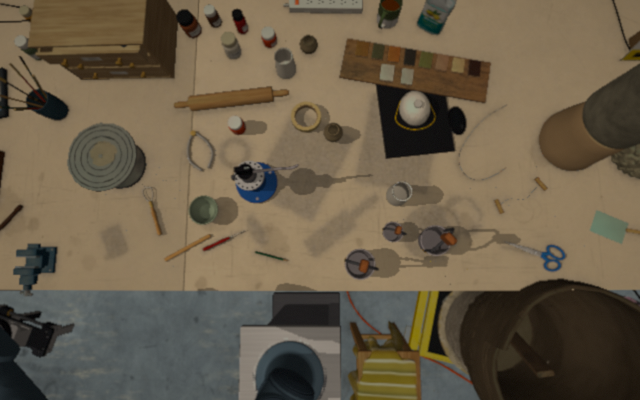

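View pics/side0.png

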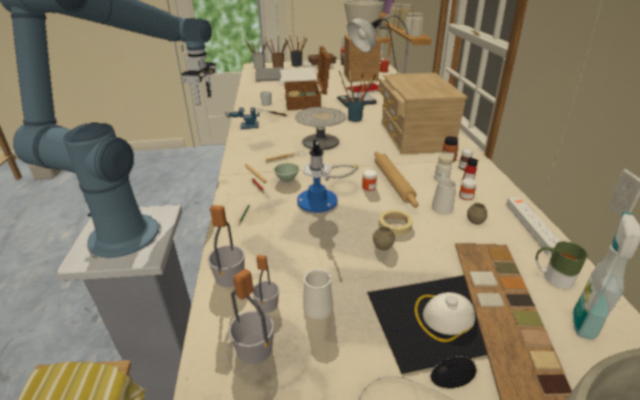

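Top: pail candidates at (360,263), (395,232) and (435,238). The same three in side are about (227,262), (264,295) and (252,335). The smallest is top (395,232), side (264,295). The cup is at top (400,192) and the stand at top (255,183). Next is one close crop to check the choice.

```bash
python3 - <<'E'
import cv2,numpy as np
t=cv2.imread('pics/top0.png');s=cv2.imread('pics/side0.png')
c=lambda i,x,y,w,h:cv2.resize(i[y:y+h,x:x+w],(400,300),interpolation=cv2.INTER_CUBIC)
cv2.imwrite('pics/c1.png',np.vstack([np.hstack([c(t,340,175,120,90),c(t,220,145,100,75)]),np.hstack([c(s,205,200,160,120),c(s,270,130,120,90)])]))
E
```

```text
(no output)
```

View pics/c1.png

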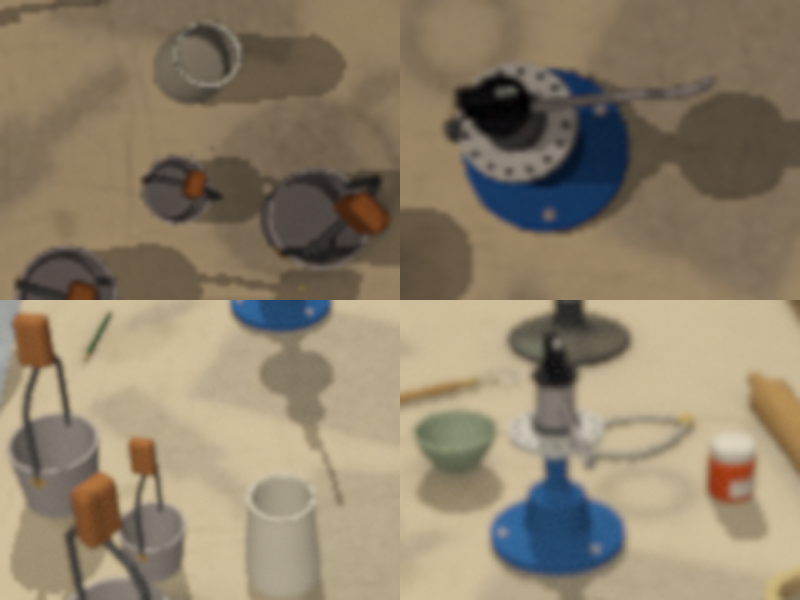

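The crop confirms it: the middle pail, grip at top (398.5,230) and side (262,263), is the smallest. The hook bar points towards world −y, with its tip at top ≈(298,165) and the knob at ≈(246,169). Now I'll triangulate.

```bash
python3 - <<'E'
from h import *
t=cv2.imread('pics/top0.png');s=cv2.imread('pics/side0.png');P={n:ctrl.camera_params(n) for n in('top','side')}
def blob(im,x0,y0,x1,y1,lo,hi):
    m=cv2.inRange(cv2.cvtColor(im,cv2.COLOR_BGR2HSV)[y0:y1,x0:x1],np.array(lo),np.array(hi))
    n,_,st,c=cv2.connectedComponentsWithStats(m); k=1+np.argmax(st[1:,4]); return c[k]+[x0,y0],st[k]
lo,hi=(3,120,60),(20,255,255)
a,sa=blob(t,388,220,410,240,lo,hi); b,sb=blob(s,250,250,272,280,lo,hi); print(a,sa,b,sb)
print('grip',tri([ray(P['top'],*a),ray(P['side'],*b)]))
lb,hb=(100,120,40),(125,255,255)
a,sa=blob(t,220,140,300,220,lb,hb); b,sb=blob(s,280,170,350,220,lb,hb); print(sa,sb)
print('knobtop', tri([ray(P['top'],246,168),ray(P['side'],316.3,146)]))
for (u,v,z) in [(298,165,.186),(246,168,.222)]: print(onz(P['top'],u,v,z))
# foot circle centre from lateral extents
m=cv2.inRange(cv2.cvtColor(t,cv2.COLOR_BGR2HSV),np.array(lb),np.array(hb))[150:215,225:290]
c=max(cv2.findContours(m,0,2)[0],key=cv2.contourArea)[:,0]+[225,150]
pts=np.array([onz(P['top'],*q,.01)[:2] for q in c]); 
from scipy.optimize import least_squares
r=least_squares(lambda x:np.hypot(*(pts-x[:2]).T)-.07,[*pts.mean(0)],loss='soft_l1',f_scale=.003); print('foot',r.x)
print('cup',onz(P['top'],402,190,.098),'wire ends',onz(P['top'],384,229.5,.06),onz(P['top'],404,233.5,.06))
for n,u,v in(('stone',333,131),('glaze',236,124)): print(n,onz(P['top'],u,v,.06))
E
```

```text
[397.86956522 229.7173913 ] [ 7  6  7  8 46] [261.55905512 262.06299213] [  7   5  10  15 127]
grip (array([ 0.44689961, -0.32695097,  0.13887401]), [np.float64(0.00042898778640956115), np.float64(0.0004289877864095781)])
[ 17  31  40  31 543] [ 18   9  38  33 737]
knobtop (array([0.61730475, 0.10496797, 0.21223167]), [np.float64(0.000697990447476011), np.float64(0.00069799044747582)])
[ 0.6311811  -0.03926356  0.186     ]
[0.61581262 0.10276459 0.222     ]
foot [0.62445588 0.12120944]
cup [ 0.56992603 -0.35128369  0.098     ] wire ends [ 0.45173996 -0.29804648  0.06      ] [ 0.43892054 -0.35971852  0.06      ]
stone [ 0.77288573 -0.14211958  0.06      ]
glaze [0.80121624 0.17724516 0.06      ]
```

```bash
python3 -m creep '[-0.37,-0.16,-0.115,0,0,0,0, -0.37,-0.16,-0.115,0,0,0,0, -0.37,-0.16,-0.115,0,0,0,0, -0.37,-0.16,-0.115,0,0,0,0, -0.37,-0.16,-0.115,0,0,0,0, -0.37,-0.16,-0.115,0,0,0,0, -0.37,-0.16,-0.115,0,0,0,0, -0.37,-0.16,-0.115,0,0,0,0, -0.37,-0.16,-0.115,0,0,0,0, -0.48,-0.44,-0.155,0,0,0,0, -0.48,-0.44,-0.155,0,0,0,0, -0.48,-0.44,-0.155,0,0,0,0, -0.48,-0.44,-0.155,0,0,0,0, -0.48,-0.44,-0.155,0,0,0,0, -0.48,-0.44,-0.155,0,0,0,0, -0.48,-0.44,-0.155,0,0,0,0, -0.48,-0.44,-0.155,0,0,0,0, -0.48,-0.44,-0.155,0,0,0,0]'
python3 - <<'E'
from h import *
p=ctrl.camera_params('wrist'); snap('wrist','w1.png'); s=ctrl.state(); R=np.array(p['R']);c=-R.T@p['t']
import pickle; pickle.dump(p,open('w1.pkl','wb'))
print(c,R[2],p['vfov'],'cam in tool',np.array(s['eef_rot']).T@(c-s['tool_pos']),s['joint_pos'])
for X in([.62,.11,.21],[.63,-.02,.164],[.447,-.327,.139]): print(proj(p,np.array(X)))
E
```

```text
time: 1.9
tool_pos: [0.521, 0.0521, 0.3595]
eef_rot: [[-0.951, 0.308, -0.002], [0.308, 0.951, -0.001], [0.002, -0.001, -1.0]]
wrist_force: [0.2, 0.1, -0.0]
grip_width: 0.0941
[0.45810776 0.07317943 0.53901621] [ 0.2168019  -0.07227433 -0.97353652] 59.3562710675989 cam in tool [ 6.64612904e-02  1.59805882e-04 -1.79433331e-01] [-1.15823381e-01 -1.40000706e-01  1.68178160e+00 -1.18961935e-03
  1.60151771e+00 -1.37406730e+00]
[404.42769735 259.65429561]
[289.344662   283.25226449]
[ -3.63527782 211.54714954]
```

View pics/w1.png

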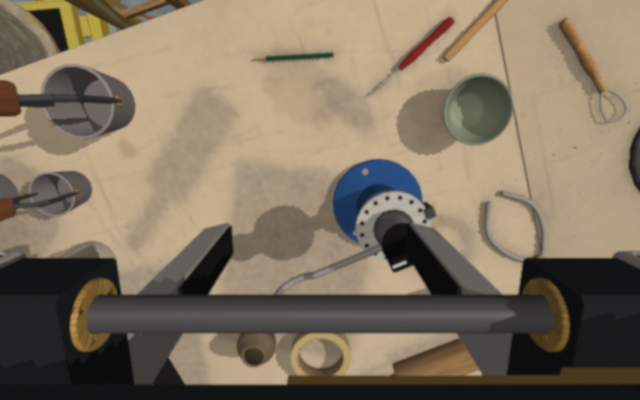

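Wrist picture: the stand is at about (390,215), but the right finger hides the knob and the bar runs to its tip near (278,290). I'll move +x for a clear view.

```bash
python3 -m creep '[-0.16,0.03,0,0,0,0,0, -0.16,0.03,0,0,0,0,0, -0.16,0.03,0,0,0,0,0, -0.16,0.03,0,0,0,0,0, -0.16,0.03,0,0,0,0,0, -0.16,0.03,0,0,0,0,0]'
python3 - <<'E'
from h import *
p=ctrl.camera_params('wrist'); snap('wrist','w2.png')
import pickle; pickle.dump(p,open('w2.pkl','wb'))
cv2.imwrite('pics/w2c.png',cv2.resize(cv2.imread('pics/w2.png')[0:280,160:520],(720,560)))
E
```

```text
time: 2.55
tool_pos: [0.682, 0.0334, 0.3588]
eef_rot: [[-0.952, 0.306, -0.003], [0.306, 0.952, -0.001], [0.002, -0.002, -1.0]]
wrist_force: [-0.1, -1.1, 0.3]
grip_width: 0.0937
```

View pics/w2c.png

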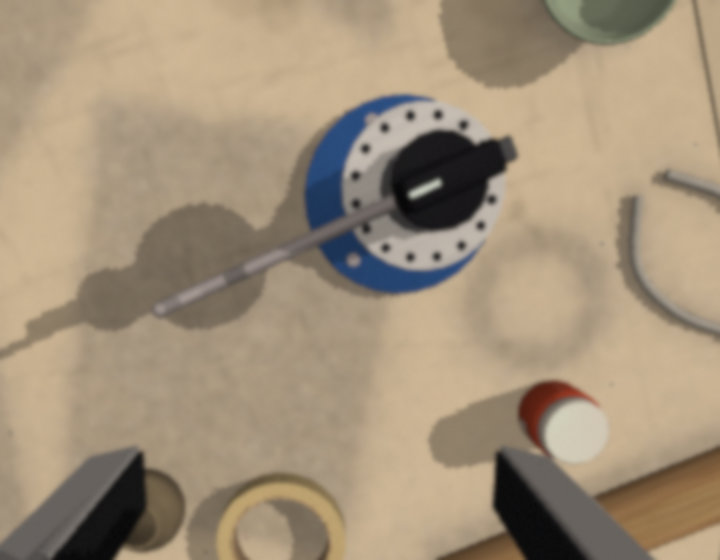

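```bash
python3 - <<'E'
from h import *
import pickle; p=pickle.load(open('w2.pkl','rb')); P1=pickle.load(open('w1.pkl','rb'))
im=cv2.imread('pics/w2.png'); hsv=cv2.cvtColor(im,cv2.COLOR_BGR2HSV)
f=lambda x,y:(x/2+160,y/2)
def circ(m,z,r0,name):
    m=m.copy(); m[:40]=0;m[160:]=0;m[:,:300]=0;m[:,430:]=0
    c=max(cv2.findContours(m,0,2)[0],key=cv2.contourArea); (u,v),r=cv2.minEnclosingCircle(c); e=cv2.fitEllipse(cv2.convexHull(c)); 
    print(name,(u,v),r,e,onz(p,*e[0],z)); return
circ(cv2.inRange(hsv,(100,120,40),(125,255,255)),.005,.07,'foot')
circ(cv2.inRange(hsv,(0,0,0),(180,255,50)),.186,.024,'black')
for n,q,z in(('disc',(439,180),.186),('plate',(423,185),.128),('tip',(162,309),.186),('seatdip',(235,274),.164),('knobnear',(398,195),.222),('knobfar',(507,155),.222)): print(n,np.round(onz(p,*f(*q),z),4))
# tip height check with top view
pt=ctrl.camera_params('top')
print('tip tri',tri([ray(p,*f(162,309)),ray(pt,298,165)]), 'w1',tri([ray(p,*f(162,309)),ray(P1,278,291)]))
print('knob tri',tri([ray(p,*f(452,175)),ray(ctrl.camera_params('side'),316.3,146)]))
pts=np.array([onz(p,*f(*q),.128)[:2] for q in ((372,151),(366,149),(388,127),(410,116),(438,114),(463,124),(492,199),(480,226),(461,245),(437,256),(410,256),(384,247),(365,228),(356,203),(356,176))])
A=np.c_[2*pts,np.ones(len(pts))]; s=np.linalg.lstsq(A,(pts**2).sum(1),rcond=None)[0]; print('holes centre',s[:2],np.sqrt(s[2]+s[0]**2+s[1]**2))
E
```

```text
foot (341.0, 81.0) 40.60797882080078 ((338.216552734375, 78.41148376464844), (35.53683853149414, 77.75096130371094), 37.908172607421875) [0.57917345 0.09463679 0.005     ]
black (384.0, 89.5) 30.516489028930664 ((381.9723205566406, 88.48423767089844), (46.028507232666016, 62.38652801513672), 62.04619216918945) [0.61444989 0.11830536 0.186     ]
disc [0.6151 0.1157 0.186 ]
plate [0.6142 0.1165 0.128 ]
tip [ 0.6325 -0.0334  0.186 ]
seatdip [0.6278 0.0044 0.164 ]
knobnear [0.6161 0.0908 0.222 ]
knobfar [0.6145 0.1399 0.222 ]
tip tri (array([ 0.63382876, -0.03753703,  0.1711631 ]), [np.float64(0.000907642291124962), np.float64(0.0009076422911251222)]) w1 (array([ 0.63328532, -0.03621691,  0.16828495]), [np.float64(0.0015103317155836563), np.float64(0.001510331715583645)])
knob tri (array([0.61645685, 0.11820691, 0.20597572]), [np.float64(0.0014554368837475537), np.float64(0.0014554368837475286)])
holes centre [0.6159411 0.1168596] 0.038766036557691126
```

Spindle axis ≈ (0.615, 0.1165), bar heading ≈ −83.5°, seat ≈ (0.629, −0.009). The knob triangulates to z≈0.206, which agrees with the text. Now a close look at the pail.

```bash
python3 -m creep '[0.015,-0.42,0.02,0,0,0,0, 0.015,-0.42,0.02,0,0,0,0, 0.015,-0.42,0.02,0,0,0,0, 0.015,-0.42,0.02,0,0,0,0, 0.015,-0.42,0.02,0,0,0,0, 0.015,-0.42,0.02,0,0,0,0, 0.015,-0.42,0.02,0,0,0,0, 0.015,-0.42,0.02,0,0,0,0, 0.015,-0.42,0.02,0,0,0,0, 0.015,-0.42,0.02,0,0,0,0, 0.015,-0.42,0.02,0,0,0,0, 0.015,-0.42,0.02,0,0,0,0]'
python3 - <<'E'
from h import *
p=ctrl.camera_params('wrist'); snap('wrist','w3.png')
import pickle; pickle.dump(p,open('w3.pkl','wb'))
u,v=proj(p,np.array([.447,-.327,.139])); print(u,v); x0=int(np.clip(u-120,0,400)); y0=int(np.clip(v-90,0,220)); print(x0,y0)
cv2.imwrite('pics/w3c.png',cv2.resize(cv2.imread('pics/w3.png')[y0:y0+180,x0:x0+240],(720,540)))
E
```

```text
time: 3.8
tool_pos: [0.5397, -0.3602, 0.3408]
eef_rot: [[-0.953, 0.304, -0.001], [0.304, 0.953, -0.001], [0.0, -0.001, -1.0]]
wrist_force: [-0.1, 0.4, 1.0]
grip_width: 0.0939
322.79575412907013 81.82315118280377
202 0
```

View pics/w3c.png

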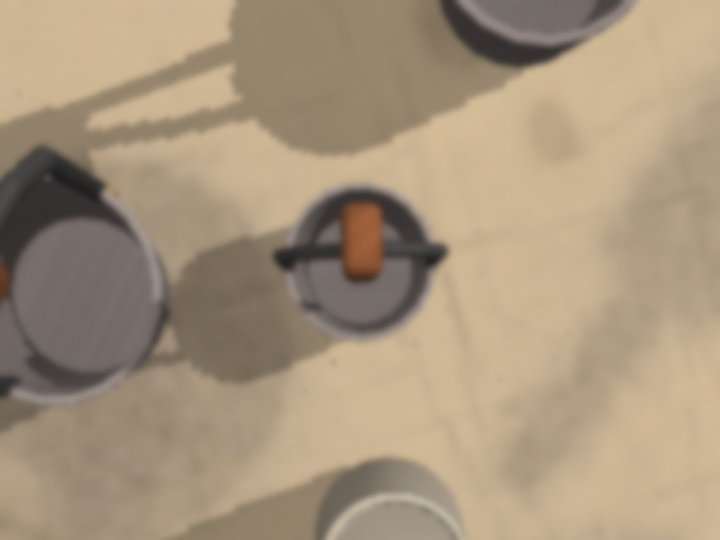

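```bash
python3 - <<'E'
from h import *
import pickle; p=pickle.load(open('w3.pkl','rb'))
f=lambda x,y:(x/3+202,y/3)
a=onz(p,*f(285,257),.06);b=onz(p,*f(440,250),.06); d=b-a; print('wire',a,b,np.degrees(np.arctan2(d[1],d[0])))
g=f(362,228); print('grip top@.156',onz(p,*g,.156))
a=onz(p,*f(363,206),.156);b=onz(p,*f(361,252),.156); d=b-a; print('grip long axis',np.degrees(np.arctan2(d[1],d[0])),np.linalg.norm(d))
s=ctrl.camera_params('side');t=ctrl.camera_params('top')
print('grip tri',tri([ray(p,*f(362,238)),ray(s,261.56,262.06)]))
print('rim',onz(p,*f(361,262),.05))
print('big',tri([ray(t,449,238.5),ray(s,243.5,284.5)]),'cup',onz(p,*f(392,540),.098),'left',tri([ray(t,365,263),ray(s,218.5,216)]))
E
```

```text
wire [ 0.43543039 -0.35665121  0.06      ] [ 0.45243153 -0.29409175  0.06      ] 74.79649133961217
grip top@.156 [ 0.4430494  -0.32602253  0.156     ]
grip long axis -20.159931392210158 0.014412823173596483
grip tri (array([ 0.44592836, -0.32634826,  0.13850114]), [np.float64(0.0013519740383332252), np.float64(0.0013519740383331688)])
rim [ 0.44634981 -0.32669754  0.05      ]
big (array([ 0.41920022, -0.45462215,  0.19878175]), [np.float64(0.0009016545940015725), np.float64(0.0009016545940015306)]) cup [ 0.55673589 -0.34868703  0.098     ] left (array([ 0.35205861, -0.22413047,  0.2015816 ]), [np.float64(0.0016491506132526972), np.float64(0.0016491506132525233)])
```

```bash
python3 -m creep '[0.1,0.004,0.08,0,0,0,0, 0.1,0.004,0.08,0,0,0,0, 0.1,0.004,0.08,0,0,0,0, 0.1,0.004,0.13,0,0,0,0, 0.1,0.004,0.16,0,0,0,0, 0.1,0.004,0.19,0,0,0,0, 0.1,0.004,0.205,0,0,0,0, 0.1,0.004,0.217,0,0,0,0, 0.1,0.004,0.217,0,0,0,0, 0.1,0.004,0.217,0,0,0,0, 0.1,0.004,0.217,0,0,0,1, 0.1,0.004,0.217,0,0,0,1, 0.1,0.004,0.217,0,0,0,1, 0.1,0.004,0.217,0,0,0,1, 0.1,0.004,0.217,0,0,0,1, 0.1,0.004,0.217,0,0,0,1, 0.1,0.004,0.217,0,0,0,1, 0.1,0.004,0.217,0,0,0,1, 0.1,0.004,0.217,0,0,0,1, 0.1,0.004,0.217,0,0,0,1]' 25
```

```text
time: 5.85
tool_pos: [0.4455, -0.3264, 0.1238]
eef_rot: [[-0.953, 0.303, -0.001], [0.303, 0.953, -0.001], [0.001, -0.001, -1.0]]
wrist_force: [-0.4, -0.1, 0.5]
grip_width: 0.0176
```

```bash
python3 -m creep '[0,0,-0.03,0,0,0,1, 0,0,-0.07,0,0,0,1, 0,0,-0.116,0,0,0,1, -0.012,0.03,-0.116,0,0,8,1, -0.024,0.06,-0.116,0,0,16,1, -0.036,0.09,-0.116,0,0,24,1, -0.048,0.12,-0.116,0,0,32,1, -0.06,0.15,-0.116,0,0,40,1, -0.072,0.18,-0.116,0,0,48,1, -0.084,0.21,-0.116,0,0,54,1, -0.096,0.24,-0.116,0,0,60,1, -0.105,0.265,-0.116,0,0,64,1, -0.113,0.2815,-0.116,0,0,66,1, -0.113,0.2815,-0.116,0,0,66,1, -0.113,0.2815,-0.116,0,0,66,1, -0.113,0.2815,-0.116,0,0,66,1, -0.113,0.2815,-0.116,0,0,66,1, -0.113,0.2815,-0.116,0,0,66,1, -0.113,0.2815,-0.116,0,0,66,1]'
python3 - <<'E'
from h import *
s=ctrl.state(); print(s['tool_pos'],s['wrist_force'],s['grip_width'])
snap('side','s2.png'); ps=ctrl.camera_params('side'); snap('top','t2.png')
im=cv2.imread('pics/s2.png'); 
X=np.array([.6387,-.0922,.2]);u,v=proj(ps,X);print(u,v, proj(ps,np.array([.632,-.035,.186])))
x0=int(u-80);y0=int(v-60);print(x0,y0)
cv2.imwrite('pics/s2c.png',cv2.resize(im[y0:y0+120,x0:x0+160],(800,600),interpolation=cv2.INTER_CUBIC))
E
```

```text
time: 7.75
tool_pos: [0.6385, -0.0928, 0.2395]
eef_rot: [[-0.11, 0.994, -0.001], [0.994, 0.11, -0.001], [-0.001, -0.001, -1.0]]
wrist_force: [0.1, 0.1, -2.3]
grip_width: 0.0138
[ 0.6385244  -0.09276094  0.239453  ] [ 0.11295371  0.11394137 -2.29126078] 0.013767571807475482
332.14327634761787 180.76004187380272 [326.9707035  175.11203491]
252 120
```

View pics/s2c.png

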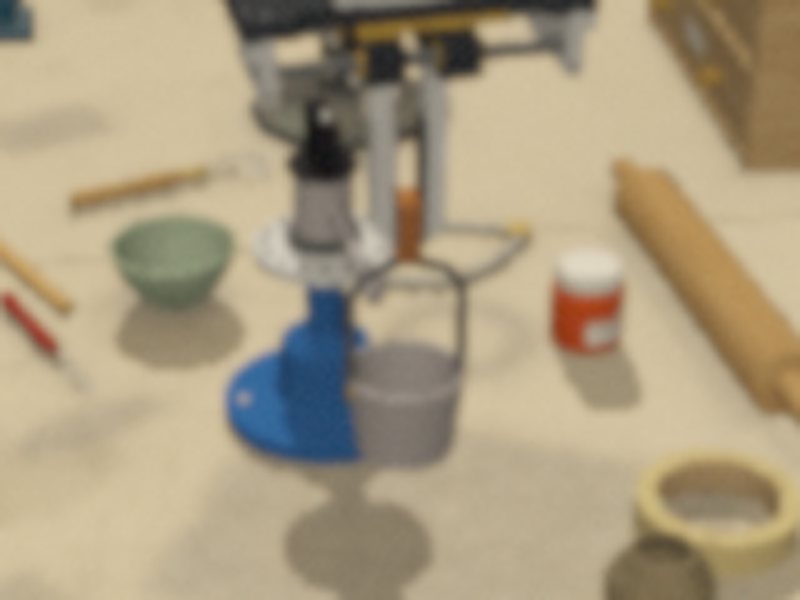

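The pail is held upright. The hook tip is at side (327,176.6), matching its predicted height within ~3 mm. I'll thread it over the tip from outside.

```bash
python3 -m creep '[0,0,0.014,0,0,0,1, 0,0,0.028,0,0,0,1, 0,0,0.028,0,0,0,1, 0.015,0,0.028,0,0,0,1, 0.03,0,0.028,0,0,0,1, 0.045,0,0.028,0,0,0,1, 0.06,0,0.028,0,0,0,1, 0.075,0,0.028,0,0,0,1, 0.085,0,0.028,0,0,0,1, 0.085,0,0.028,0,0,0,1, 0.085,0,0.028,0,0,0,1, 0.085,0,0.035,0,0,0,1, 0.085,0,0.042,0,0,0,1, 0.085,0,0.048,0,0,0,1, 0.085,0,0.052,0,0,0,1, 0.085,0,0.052,0,0,0,1, 0.085,0,0.052,0,0,0,1]'
python3 - <<'E'
from h import *
s=ctrl.state(); print(s['tool_pos'],s['wrist_force'],s['grip_width'])
snap('side','s3.png'); snap('top','t3.png')
a=cv2.imread('pics/s3.png')[120:240,262:392]; b=cv2.imread('pics/t3.png')[130:230,220:330]
cv2.imwrite('pics/s3c.png',np.hstack([cv2.resize(a,(420,388),interpolation=2),cv2.resize(b,(380,388),interpolation=2)]))
E
```

```text
time: 9.55
tool_pos: [0.6293, -0.0082, 0.1872]
eef_rot: [[-0.11, 0.994, -0.001], [0.994, 0.11, -0.001], [-0.001, -0.001, -1.0]]
wrist_force: [0.3, 0.2, -2.4]
grip_width: 0.0137
[ 0.62926031 -0.00822398  0.18723615] [ 0.28007225  0.17294597 -2.44288153] 0.013656871366566249
```

View pics/s3c.png

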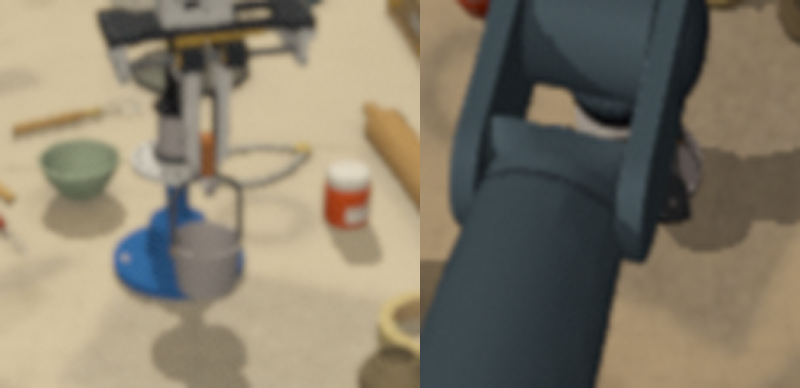

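The tip shows in front of the wire, inside the loop. I'll lower until the weight comes off.

```bash
python3 -m creep '[0,0,0.004,0,0,0,1, 0,0,0.008,0,0,0,1, 0,0,0.011,0,0,0,1, 0,0,0.011,0,0,0,1]'; python3 -m creep '[0,0,0.002,0,0,0,1, 0,0,0.002,0,0,0,1, 0,0,0.002,0,0,0,1]'|grep -E 'pos|force'
```

```text
time: 10.05
tool_pos: [0.6305, -0.0081, 0.1781]
eef_rot: [[-0.11, 0.994, 0.002], [0.994, 0.11, -0.001], [-0.002, 0.002, -1.0]]
wrist_force: [-0.0, 1.0, 2.8]
grip_width: 0.0137
tool_pos: [0.6315, -0.008, 0.178]
wrist_force: [-0.4, 1.2, 6.2]
```

```bash
python3 -m creep '[0,-0.002,-0.002,0,0,0,1, 0,-0.002,-0.002,0,0,0,1, 0,-0.002,-0.002,0,0,0,0.8, 0,-0.002,-0.002,0,0,0,0.6, 0,-0.002,-0.002,0,0,0,0.5, 0,-0.002,-0.002,0,0,0,0.5, 0,-0.002,-0.002,0,0,0,0.5, 0,-0.002,-0.002,0,0,0,0.5, 0,-0.002,-0.002,0,0,0,0.5]'
python3 - <<'E'
from h import *
snap('side','s4.png'); snap('wrist','w4.png')
a=cv2.imread('pics/s4.png')[120:240,262:392]; b=cv2.imread('pics/w4.png')
cv2.imwrite('pics/s4c.png',np.hstack([cv2.resize(a,(420,388),interpolation=2),cv2.resize(b,(380,238)) if 0 else cv2.copyMakeBorder(cv2.resize(b,(380,238)),0,150,0,0,0)]))
E
```

```text
time: 11.25
tool_pos: [0.6295, -0.0082, 0.18]
eef_rot: [[-0.11, 0.994, 0.005], [0.994, 0.11, -0.001], [-0.002, 0.005, -1.0]]
wrist_force: [-0.9, -0.0, -0.2]
grip_width: 0.047
```

View pics/s4c.png

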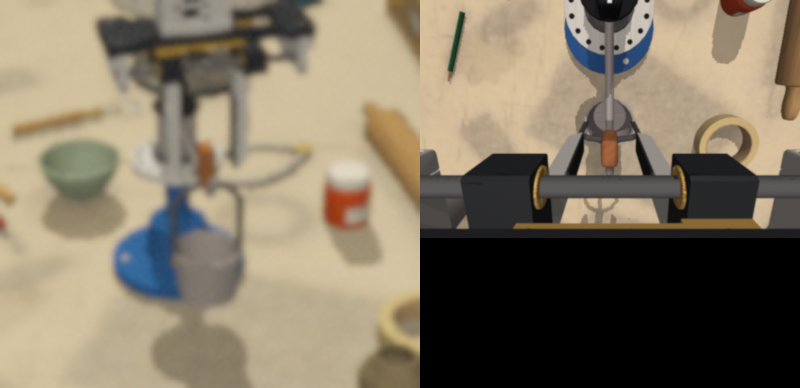

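```bash
python3 -m creep '[0,0,-0.01,0,0,0,0.5, 0,0,-0.03,0,0,0,0.5, 0,0,-0.06,0,0,0,0.5, 0,0,-0.09,0,0,0,0.5, 0,0,-0.09,0,0,0,0.5, -0.04,0,-0.1,0,0,0,0.5, -0.04,0,-0.1,0,0,0,0.5, -0.04,0,-0.1,0,0,0,0.5, -0.04,0,-0.1,0,0,0,0.5]'
python3 - <<'E'
from h import *
import pickle
p=ctrl.camera_params('wrist'); snap('wrist','w5.png'); snap('side','s5.png');pickle.dump(p,open('w5.pkl','wb'))
for X in([.615,.1165,.222],[.629,-.009,.164],[.629,-.009,.205]): print(proj(p,np.array(X)))
a=cv2.imread('pics/s5.png')[130:220,280:380]; b=cv2.imread('pics/w5.png')[0:260,180:440]
cv2.imwrite('pics/s5c.png',np.hstack([cv2.resize(a,(280,520),interpolation=2)[:, :],cv2.resize(b,(520,520))]))
E
```

```text
time: 12.25
tool_pos: [0.633, -0.0473, 0.2792]
eef_rot: [[-0.11, 0.994, 0.004], [0.994, 0.11, -0.001], [-0.001, 0.004, -1.0]]
wrist_force: [-0.4, -0.1, -0.1]
grip_width: 0.0466
[319.61020288 -57.12272021]
[319.31583313 147.73770619]
[319.52136805 153.26662263]
```

View pics/s5c.png

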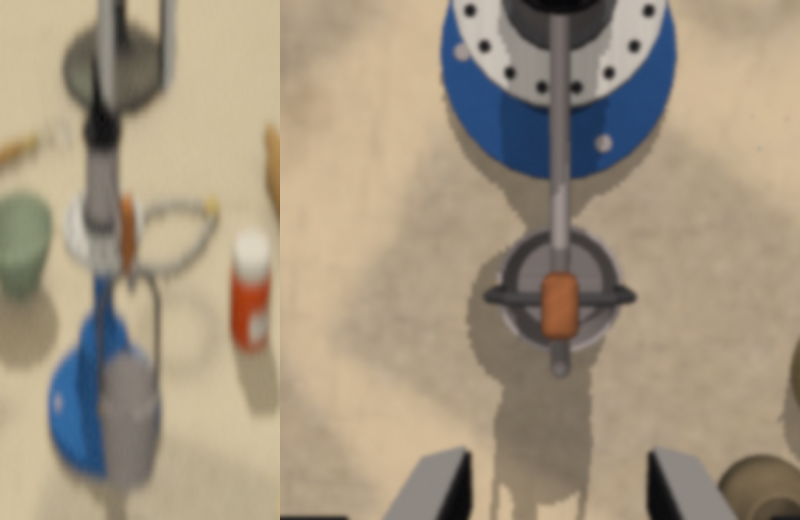

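The pail hangs square in the seat, with the bar at crop x≈560 (image 320) lined up with the tool x axis. Now to the knob.

```bash
python3 -m creep '[0.04,0,0,0,0,0,0.5, 0.08,0,0,0,0,0,0.5, 0.12,0,0,0,0,0,0.5, 0.165,0,0,0,0,0,0.5, 0.165,0,0,0,0,0,0.5, 0.165,0,0,0,0,0,0.5, 0.165,0,0.03,0,0,0,0.5, 0.165,0,0.055,0,0,0,0.5, 0.165,0,0.075,0,0,0,0.5, 0.165,0,0.085,0,0,0,0.5, 0.165,0,0.085,0,0,0,0.5, 0.165,0,0.085,0,0,0,0.5]'
python3 -m creep '[0,0,0,0,0,0,0.75, 0,0,0,0,0,0,0.85, 0,0,0,0,0,0,1, 0,0,0,0,0,0,1, 0,0,0,0,0,0,1, 0,0,0,0,0,0,1, 0,0,0,0,0,0,1, 0,0,0,0,0,0,1]' 55
python3 - <<'E'
from h import *
print(ctrl.state()['torque'],ctrl.state()['joint_pos'])
E
```

```text
time: 13.55
tool_pos: [0.6157, 0.1163, 0.1951]
eef_rot: [[-0.11, 0.994, 0.006], [0.994, 0.11, -0.001], [-0.002, 0.005, -1.0]]
wrist_force: [0.4, -0.8, -0.2]
grip_width: 0.0473
time: 14.35
tool_pos: [0.6155, 0.1163, 0.1954]
eef_rot: [[-0.11, 0.994, 0.005], [0.994, 0.11, -0.001], [-0.002, 0.005, -1.0]]
wrist_force: [-3.6, -0.9, 4.8]
grip_width: 0.0159
[-0.1638979   1.08311938 -0.02787382] [ 6.53659285e-03  1.96665375e-01  1.63330515e+00 -1.18018868e-03
  1.30684549e+00 -1.03759786e-01]
```

```bash
python3 -m creep '[0,0,0,0,0,1,1, 0,0,0,0,0,2.5,1, 0,0,0,0,0,4,1, 0,0,0,0,0,5.5,1, 0,0,0,0,0,7,1, 0,0,0,0,0,8.5,1, 0,0,0,0,0,10,1, 0,0,0,0,0,11.5,1, 0,0,0,0,0,13,1, 0,0,0,0,0,14.5,1, 0,0,0,0,0,16,1, 0,0,0,0,0,17.5,1, 0,0,0,0,0,19,1, 0,0,0,0,0,20.5,1, 0,0,0,0,0,21.5,1, 0,0,0,0,0,22.5,1, 0,0,0,0,0,22.5,1, 0,0,0,0,0,22.5,1, 0,0,0,0,0,22.5,1]'
python3 - <<'E'
from h import *
s=ctrl.state();print(s['torque'],s['eef_rot'])
E
```

```text
time: 16.25
tool_pos: [0.6156, 0.1163, 0.1954]
eef_rot: [[0.278, 0.96, 0.005], [0.96, -0.278, -0.001], [0.0, 0.005, -1.0]]
wrist_force: [0.7, -1.1, 2.4]
grip_width: 0.0155
[-0.1416959   0.40441655 -0.00801423] [[ 2.78337566e-01  9.60469567e-01  5.13901488e-03]
 [ 9.60483245e-01 -2.78335617e-01 -1.10518681e-03]
 [ 3.68872581e-04  5.24355269e-03 -9.99986184e-01]]
```

```bash
python3 -m creep '[0,0,0,0,0,1,1, 0,0,0,0,0,2.5,1, 0,0,0,0,0,4,1, 0,0,0,0,0,5.5,1, 0,0,0,0,0,7,1, 0,0,0,0,0,8.5,1, 0,0,0,0,0,10,1, 0,0,0,0,0,11.5,1, 0,0,0,0,0,13,1, 0,0,0,0,0,14.5,1, 0,0,0,0,0,16,1, 0,0,0,0,0,17.5,1, 0,0,0,0,0,19,1, 0,0,0,0,0,20.5,1, 0,0,0,0,0,21.5,1, 0,0,0,0,0,22.5,1, 0,0,0,0,0,22.5,1, 0,0,0,0,0,22.5,1, 0,0,0,0,0,22.5,1]'
python3 - <<'E'
from h import *
s=ctrl.state();R=np.array(s['eef_rot']);print(s['torque'],np.degrees(np.arctan2(R[1,1],R[0,1])))
E
```

```text
time: 18.15
tool_pos: [0.6157, 0.1162, 0.1954]
eef_rot: [[0.625, 0.781, 0.005], [0.781, -0.625, -0.001], [0.002, 0.005, -1.0]]
wrist_force: [3.1, -0.9, 1.0]
grip_width: 0.0158
[-0.31693352  0.06484054 -0.01173436] -38.654832452638644
```

```bash
python3 -m creep '[0,0,0,0,0,1,1, 0,0,0,0,0,2.5,1, 0,0,0,0,0,4,1, 0,0,0,0,0,5.5,1, 0,0,0,0,0,7,1, 0,0,0,0,0,8.5,1, 0,0,0,0,0,10,1, 0,0,0,0,0,11.5,1, 0,0,0,0,0,13,1, 0,0,0,0,0,14.5,1, 0,0,0,0,0,16,1, 0,0,0,0,0,17.5,1, 0,0,0,0,0,19,1, 0,0,0,0,0,20.5,1, 0,0,0,0,0,21.5,1, 0,0,0,0,0,22.5,1, 0,0,0,0,0,22.5,1, 0,0,0,0,0,22.5,1, 0,0,0,0,0,22.5,1]'
python3 -m creep '[0,0,0,0,0,0,1, 0,0,0,0,0,0,1, 0,0,0,0,0,0,1, 0,0,0,0,0,0,1, 0,0,0,0,0,0,1, 0,0,0,0,0,0,1, 0,0,0,0,0,0,1, 0,0,0,0,0,0,1, 0,0,0,0,0,0,1, 0,0,0,0,0,0,1, 0,0,0,0,0,0,1, 0,0,0,0,0,0,1, 0,0,0,0,0,0,1, 0,0,0,0,0,0,1, 0,0,0,0,0,0,1, 0,0,0,0,0,0,1, 0,0,0,0,0,0,1, 0,0,0,0,0,0,1, 0,0,0,0,0,0,1, 0,0,0,0,0,0,1]'
python3 - <<'E'
from h import *
s=ctrl.state();R=np.array(s['eef_rot']);print(s['torque'],np.degrees(np.arctan2(R[1,1],R[0,1])))
a=ctrl.read_camera('side').astype(int); 
b=ctrl.read_camera('side').astype(int);b=ctrl.read_camera('side'); cv2.imwrite('pics/s6.png',b[:,:,::-1]); print('motion',np.abs(a-b)[130:260,220:380].max(),np.abs(a-b).mean())
snap('top','t6.png')
A=cv2.imread('pics/s6.png')[120:250,250:380]; B=cv2.imread('pics/t6.png')[100:230,215:345]
cv2.imwrite('pics/s6c.png',np.hstack([cv2.resize(A,(400,400),interpolation=2),cv2.resize(B,(400,400),interpolation=2)]))
E
```

```text
time: 20.05
tool_pos: [0.6158, 0.1161, 0.1954]
eef_rot: [[0.876, 0.482, 0.006], [0.482, -0.876, -0.002], [0.004, 0.004, -1.0]]
wrist_force: [4.6, -2.9, 0.3]
grip_width: 0.0158
time: 22.05
tool_pos: [0.6158, 0.1161, 0.1954]
eef_rot: [[0.876, 0.482, 0.006], [0.482, -0.876, -0.002], [0.004, 0.004, -1.0]]
wrist_force: [4.1, -3.0, 0.1]
grip_width: 0.0161
[-0.41772583 -0.0644244   0.00985087] -61.18187666459304
motion 10 0.9720403645833333
```

View pics/s6c.png

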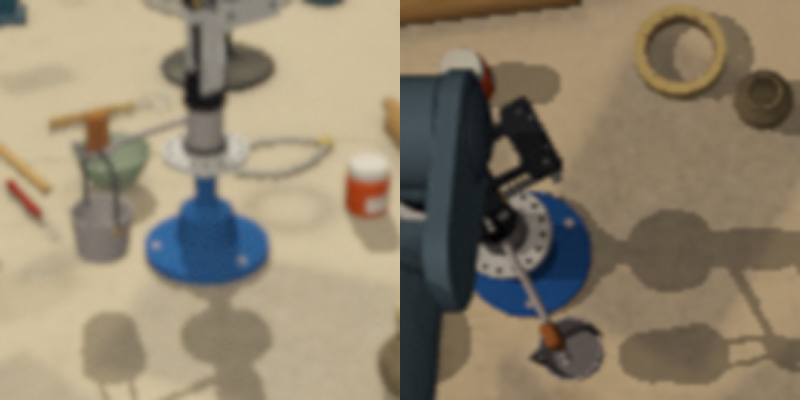

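The pail hangs upright and still from the turned bar and the pots haven't moved. The wrist yaw has turned 67.5° and the twisting moment about the vertical is near zero, so the knob is in the third detent. Handing in.

```bash
python3 -c "
from plant import ctrl
ctrl.job_done(); s=ctrl.state(); print(s['time'],s['grip_width'],s['wrist_force'])"
```

```text
the job is handed in; nothing more can be done
the job is handed in; nothing more can be done
```

The smallest pail is hanging in the hook's seat, let go of, and the knob is at the third click, held in the fingers with a 55 N grip. I handed the job in at about 22 s on the robot's clock; hand-in reports no verdict.

- **Knob angle:** I have no direct reading of the knob's angle. The wrist turned 67.5° clockwise in three 22.5° steps. The moment about the vertical was about 0.01 N m, as expected if the knob sits in its detent. The grip width held at 16 mm, the knob's thickness.
- **Pail:** The last side and top pictures show it hanging upright from the turned bar, with no robot part touching it. Frames 0.1 s apart showed no motion beyond image noise.
- **Cup and pots:** Both pots stood where they were in the last pictures. The cup was outside that last crop and I did not re-check it, but the arm made no contact near it.
- **Disagreements:**
  - The handle met the seat about 5 mm higher than I had calculated.
  - The hook tip's height came out at 168–171 mm from the wrist and top views, but about 183 mm from the side view; the text says 186 mm.
  - The stand axis from the blue-foot fits was unreliable because part of the foot was hidden. I used the dividing-plate holes and the knob disc instead.

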